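# Release the spring lid of the capsule box and trap it before it hits the glass

### The job

Press down the red button at the end of the coffee capsule box: its spring lid shoots open towards the tall glass. Keep the button down with one fingertip and with the other finger stop the lid by its yellow rib when it is partly open, well before it reaches the glass. Lift nothing, leave the glass, the espresso cup and the honey jar where they stand, and finish while still holding the button down and the lid trapped.

Things in the scene. Friction and masses are not known exactly. Their poses are not given: they have to be found in the camera images.
- capsule_box: Wooden box fixed to the worktop, 100 mm (its x) by 200 mm (its y), rims 64 mm high; origin at the centre of its underside. The red button is at its -y end, the dark sliding lid covers the rest; the lid opens along the box's +y, so its front end runs out over the +y end of the box.
- button_top (a point): Centre of the top face of the red push button: 32 mm (box x) by 26 mm (box y), its centre 80 mm from the box's origin in -y; the top face is 74 mm above the worktop at rest and 66 mm when fully down. The metal deck round it is 61 mm high.
- release_button (a joint): How far the button is pressed down, m: 0 at rest, 0.008 fully down on a hard stop. Its spring takes about 2 N at rest and 6 N fully down; it returns when let go. The lid's latch lets go at about 0.004 to 0.005; from 0.005 the button counts as down.
- rib (a point): Top middle of the front (box +y) face of the yellow upright rib on the lid. The rib is 60 mm long (across, box x), 6 mm thick and stands 23 mm above the lid's top face (top of the rib 83 mm, top face of the lid 60 mm and its guide rails 64 mm above the worktop). With the lid shut this face is 30 mm from the button's centre in box +y; it moves with the lid. A finger standing in front of this face stops the lid.
- sliding_lid (a joint): How far the lid has slid open along box +y, m: 0 shut and latched, 0.1 fully out. When unlatched a spring drives it with 4.5 N at 0, falling to 1.5 N at 0.1, damped to roughly 0.1 m/s: it passes 0.08 less than a second after the latch lets go.
- tumbler: Tall clear glass, 69 mm wide, 143 mm high, loose, origin at the centre of its underside. It stands in the lid's way beyond the +y end of the box, its near side 90 to 102 mm from the front end of the shut lid (that end lies 97 mm from the box's origin).
- espresso_cup: Patterned espresso cup with a handle, 60 x 83 x 52 mm, loose, origin at the centre of its underside. Stands near the box; to be left alone.
- honey_jar: Honey jar with a grey lid, 71 mm wide, 110 mm high, loose, origin at the centre of its underside. Stands near the box; to be left alone.

How it is judged:
By the outcome, as a careful person would: the job done as asked, in the order asked, and still so for the second after the job is handed in, while the arm keeps its last pose, push and grip.
It also fails if it takes over 32 s, if anything falls off the work surface, if the arm or the gripper's body presses on something with over 40 N, if the wrist force passes 120 N, or if a joint passes its speed limit or range.

### The arm

A 6-joint arm with a two-finger parallel gripper is mounted at the origin on a cart in front of the work surface, level with it; the furniture and walls round the work are solid. World frame = base frame: x ahead of the robot, y to its left, z up, the work surface at z = 0. Lengths are in m, angles in degrees, forces in N, time in s.
With the tool pointing down it reaches from about 0.375 to 0.9 m from the base axis. Payload 3.1 kg.
Tool frame: the origin (TCP) lies midway between the tips of the shut fingers; the grasp point (between the pads) lies 19 mm behind it; z points along the fingers, y is the line along which they close (so a half turn about z gives the same grasp; the last joint's range is limited). The gripper opens to 87 mm and grips with 3 to 60 N. Pads are 19 mm wide; open, the fingers measure 117 mm over their backs; the gripper's body (75 mm by 190 mm) begins 51 mm behind the grasp point.
Start: joints at [-10.227, 30.224, 82.088, -0, 67.689, -10.227], TCP at [0.625, 0, 0.223] pointing down, gripper open.
Joint ranges: [-176.69, 176.69], [-43.24, 126.21], [12.49, 139.97], [-82, 262], [0, 151.66], [-163.58, 163.58]. Speed limits (degrees/s): [159.86, 159.86, 180, 180, 180, 180].

### API

Orientations are given as a 3x3 rotation matrix whose columns are the frame's x, y, z axes.
In Python, from rig import read_state, capture, camera_info, hand_in gives the robot as it stands.
- The arm moves only by the tool drive_tool, never from a script. Its argument "motion" is a list of rows, each a list of 2 entries, a list of its own where there are three numbers: the shift along the tool's x, y, z in mm, then the turn, a rotation vector about the tool's x, y, z in rad. A call has 1 to 5 rows; each row shifts and turns the commanded pose from where the row before left it, along the tool's axes as they then stand; what a row does not reach is not made up. A row lasts 1/10 s, in which the tool goes at most 50 mm and 8.59 degrees, less where a joint would pass 70% of its speed; a pose out of reach is approached as far as the arm can. A call is refused whole if a number of a shift passes 50 or a number of a turn 0.15, either way. A call with a gripper value outside its range is refused whole. "gripper" is the opening, from 0 (shut) to 1 (fully open), set as the call begins (left out, the last holds). The fingers move at their own pace and stop on an object; the grip force is fixed at half the most. Time passes only in rows, so rows that do not move let the fingers close. It gives the time, the measured TCP pose, the force, the opening and the grip force at its end, in the units of the state.
- read_state(): the state, without advancing time (a new reading comes with each control period).
- capture(name): name is "scene" or "side" or "wrist"; returns the picture (480x640x3 uint8, red, green, blue); there is no depth.
- camera_info(name): a dict with "fovy" (degrees; the focal length in pixels is half the picture's height over the tangent of half this angle, whatever the lens; pixels are square), "cx", "cy" (the principal point, pixels), "xyz" and "orientation" of the camera in the world; the wrist camera has in their place "T_tool_cam" (4x4, takes a point from camera to tool coordinates, whose origin is the TCP and whose axes are the flange's). Camera axes: x right, y down, z forward; pixel columns grow to the right and rows downward; lengths in m; the calibration is good to about 2 mm. The wrist camera is an equidistant fisheye: a pixel r from the principal point sees the ray r / f radians off the axis. A picture is of the moment at which its call begins: read the wrist's pose just before it. camera_info takes no time and is no camera call.
- hand_in(): hands the job in; it is judged then, once.
The state is a dict: "time_s": time; "joint_positions": joint angles; "qvel": joint speeds; "tau": joint torques, N m; "position": TCP position; "tcp_rot": TCP orientation; "force": force on the tool from outside, world axes, zero at the start; "moment": the same for the moment, N m; "opening": opening from 0.0 (shut) to 1.0 (fully open); "grasp_force": force on a finger pad.
Only numpy, scipy, OpenCV 4.12 (cv2) and the standard library are available. Lean on these libraries where they do the work, as an engineer would, in place of code of your own. Each camera call takes 0.05 s, during which the arm holds its last target. There are 200 camera calls.

## Working session

There is one attempt and no reset: what is moved stays moved. The work goes in short steps, Python scripts to look and compute and a tool call to move; the robot and the scene stay as the last step left them, time stands still between calls to the robot, and variables do not carry over. Pictures are saved under pics/ and viewed, at most 10 in all, crops included, and the job is handed in when it is done.

Besides the shell and the picture viewer there is one more tool, called after ">>>" as a command line: name --argument value ..., lists and objects as JSON in quotes. drive_tool: Moves the arm, as the interface text tells. Its arguments: {"type":"object","properties":{"motion":{"type":"array","items":{"type":"array"}},"gripper":{"type":"number"}},"required":["motion"]}

```bash
mkdir -p pics
python3 - <<'E'
from rig import *
import cv2,numpy as np
s=read_state();print(s)
for n in("scene","side","wrist"):
    im=capture(n);cv2.imwrite(f"pics/{n}0.png",im[:,:,::-1]);print(n,camera_info(n))
E
```

```text
{'time_s': 0.0, 'joint_positions': array([-1.02273687e+01,  3.02807564e+01,  8.21571439e+01, -1.54859187e-03,
        6.76883806e+01, -1.02297658e+01]), 'qvel': array([-0.03673575,  0.00505519,  0.02274862, -0.11689115, -0.0548754 ,
        0.06982426]), 'tau': array([-5.45745443e-04, -4.40045428e+01, -1.76593530e+01,  6.32597599e-02,
        5.83207863e-02, -1.53719384e-04]), 'position': array([6.24260769e-01, 1.54289295e-04, 2.21548230e-01]), 'tcp_rot': array([[-5.17257384e-05,  9.99997637e-01, -2.17343621e-03],
       [ 9.99999931e-01,  5.25229157e-05,  3.66726569e-04],
       [ 3.66839858e-04, -2.17341709e-03, -9.99997571e-01]]), 'force': array([-0.11702296,  0.44185401,  0.46002051]), 'moment': array([-0.03255028,  0.03169071,  0.03512559]), 'grasp_force': 0.0, 'opening': 0.9980854073176743}
scene {'fovy': 55.98034863069007, 'cx': 318.088372533605, 'cy': 247.70636601874918, 'xyz': array([ 0.25805884, -0.67346761,  0.51398989]), 'orientation': array([[ 0.89882863, -0.20242921,  0.3887538 ],
       [-0.43824423, -0.42925056,  0.7897379 ],
       [ 0.00700677, -0.88020814, -0.47453612]])}
side {'fovy': 42.16581806682518, 'cx': 321.6881317933028, 'cy': 230.40388076317825, 'xyz': array([ 0.32500073, -1.18760718,  0.81864659]), 'orientation': array([[ 0.98043556, -0.08261345,  0.17866487],
       [-0.19557389, -0.51163554,  0.83664803],
       [ 0.02229292, -0.85522166, -0.51778271]])}
wrist {'fovy': 65.70646984690485, 'cx': 318.58453007384236, 'cy': 236.35369713621006, 'T_tool_cam': array([[ 8.15844673e-04, -9.56023866e-01, -2.93287746e-01,
         8.02229955e-02],
       [ 9.99999588e-01,  6.63554459e-04,  6.18745381e-04,
        -6.96618171e-04],
       [-3.96922960e-04, -2.93288130e-01,  9.56024014e-01,
        -1.61077744e-01],
       [ 0.00000000e+00,  0.00000000e+00,  0.00000000e+00,
         1.00000000e+00]])}
```

View pics/scene0.png

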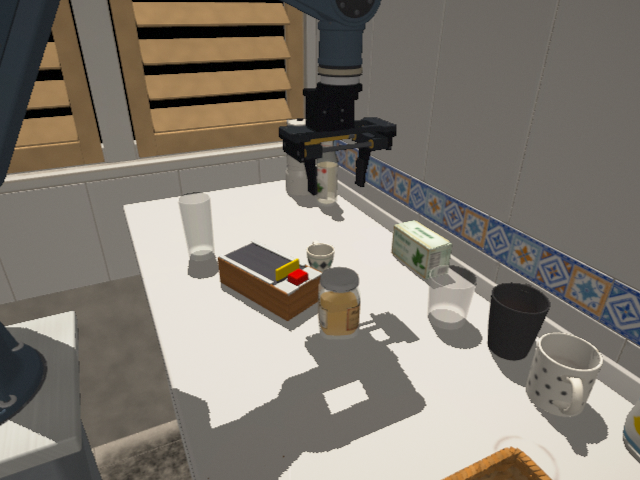

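View pics/wrist0.png

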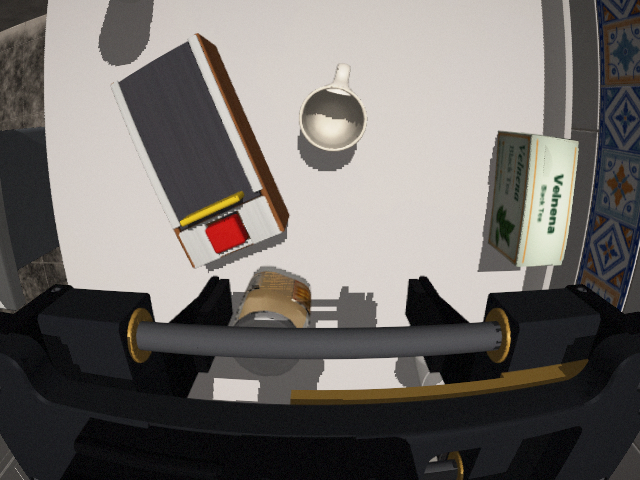

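View pics/side0.png

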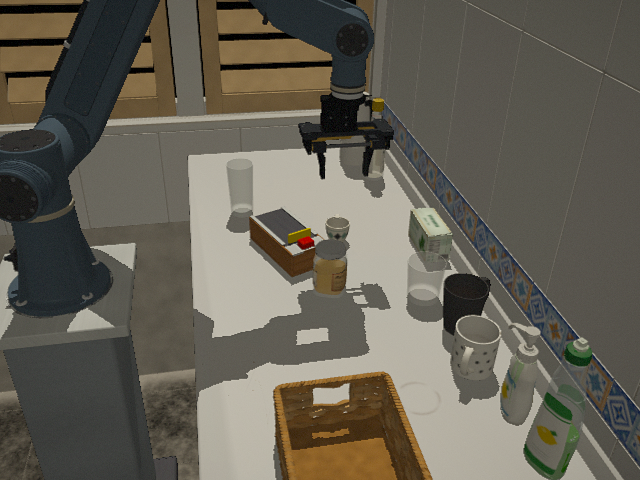

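The box is rotated about 25°, with the red button at wrist px (227,233) and the yellow rib at about (212,208). The honey jar is just beyond the button end, the cup is on the right, and the glass is past the far lid end. Next I'll fit the box pose.

```bash
cat > h.py <<'E'
import cv2,numpy as np
from rig import *
def proj(n,P,s=None):
    c=camera_info(n);f=240/np.tan(np.radians(c["fovy"]/2))
    if n=="wrist":
        T=np.eye(4);T[:3,:3]=s["tcp_rot"];T[:3,3]=s["position"];T=T@c["T_tool_cam"];R,t=T[:3,:3],T[:3,3]
    else: R,t=c["orientation"],c["xyz"]
    q=(np.atleast_2d(P)-t)@R
    if n=="wrist":
        r=np.hypot(q[:,0],q[:,1]);k=np.arctan2(r,q[:,2])/r
    else: k=1/q[:,2]
    return np.c_[c["cx"]+f*k*q[:,0],c["cy"]+f*k*q[:,1]]
def box(p,P):
    c,s=np.cos(p[2]),np.sin(p[2]);P=np.atleast_2d(P)
    return np.c_[p[0]+c*P[:,0]-s*P[:,1],p[1]+s*P[:,0]+c*P[:,1],P[:,2]]
def cuboid(x,y0,y1,z0,z1): return np.array([[a,b,c] for a in(-x,x) for b in(y0,y1) for c in(z0,z1)])
def blob(im,k):
    r,g,b=[im[:,:,i].astype(int) for i in range(3)]
    m=(r>110)&(b<60)&((g<50) if k=="red" else (g>0.6*r)); 
    n,l,st,ce=cv2.connectedComponentsWithStats(m.astype(np.uint8)); i=1+np.argmax(st[1:,4]); return (l==i).astype(np.uint8),st[i],ce[i]
E
cat > fit.py <<'E'
from h import *
from scipy.optimize import least_squares
import sys
s=read_state() if len(sys.argv)>1 else {'position':np.array([.62426,.00015,.22155]),'tcp_rot':np.array([[-5.17e-05,1,-2.173e-3],[1,5.25e-5,3.67e-4],[3.67e-4,-2.173e-3,-1]])}
B={"red":cuboid(.016,-.093,-.067,.061,.074),"yel":cuboid(.03,-.056,-.05,.061,.083)}
obs=[]
for n in("scene","side","wrist"):
    im=cv2.imread(f"pics/{n}0.png")[:,:,::-1]
    for k in B:
        m,st,ce=blob(im,k);print(n,k,st,ce.round(1));obs.append((n,k,ce))
def cen(n,P):
    h=cv2.convexHull(proj(n,P,s).astype(np.float32));M=cv2.moments(h);return np.array([M["m10"],M["m01"]])/M["m00"]
def res(p,o=obs): return np.concatenate([cen(n,box(p,B[k]))-ce for n,k,ce in o])
for o in(obs,[a for a in obs if a[0]=="wrist"],[a for a in obs if a[0]!="wrist"]):
    r=least_squares(res,[.47,.2,.42],args=(o,),x_scale=[.1,.1,.3],diff_step=1e-4);print(r.x.round(4),np.degrees(r.x[2]).round(2),r.fun.round(1))
    if o is obs:p=r.x
im=cv2.imread("pics/wrist0.png")
for P in(cuboid(.05,-.1,.1,.064,.064),B["red"],B["yel"]):
    for q in proj("wrist",box(p,P),s): cv2.circle(im,tuple(int(v) for v in q.round()),2,(0,255,0),-1)
cv2.imwrite("pics/w1.png",cv2.resize(im[20:320,60:400],None,fx=1.9,fy=1.9))
print("button",box(p,[0,-.08,.074]),"tgt",box(p,[0,-.045,.066]))
E
python3 fit.py
```

```text
scene red [288 269  20  16 147] [297.1 275. ]
scene yel [321 294  37  34 620] [339.  309.6]
side red [297 236  17   9  81] [305.3 240.2]
side yel [ 274  372  125  108 4663] [336.7 449. ]
wrist red [206 215  39  38 924] [225.  234.3]
wrist yel [291 386 137  14 823] [355.5 393.2]
[ 0.6137 -0.1659 -2.5566] -146.48 [  35.3   20.7    7.1  -11.2   21.1   20.5   -1.4 -184.8   38.3   83.3
  -75.7  -53.8]
[ 0.6391 -0.1417 -2.4353] -139.53 [ 55.5  66.9 -55.9 -71.1]
[ 0.5365 -0.2519  3.3449] 191.65 [  29.6   52.7   -1.6   24.7    4.9   42.8  -21.5 -160.4]
button [[ 0.5695401  -0.09916911  0.074     ]] tgt [[ 0.58886793 -0.12834847  0.066     ]]
```

View pics/w1.png

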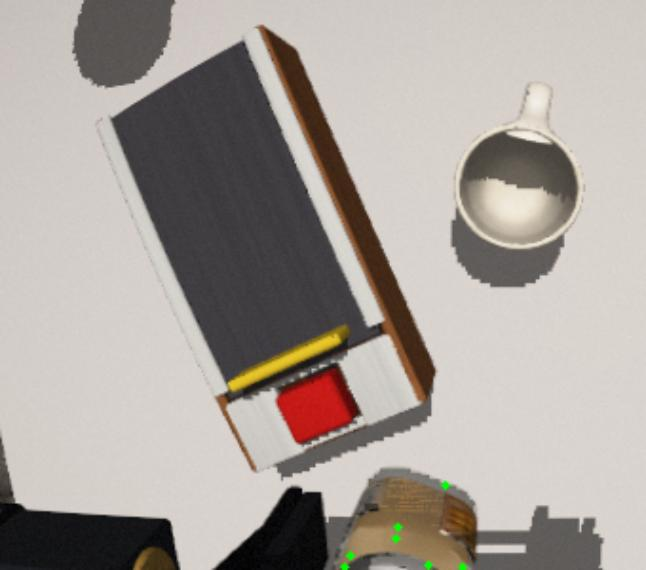

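The crop shows clear rim corners: TL (113,83), TR (198,35), BR (285,232), BL (194,268). The yellow blobs matched the honey jar instead of the rib, so I'll fix that by searching near the red button.

```bash
python3 - <<'E'
t=open('h.py').read()
t=t.replace("def blob(im,k):","def blob(im,k,near=None):\n    w=np.zeros(im.shape[:2],bool)\n    if near is None: w[:]=1\n    else: x,y=[int(v) for v in near]; w[y-35:y+18,x-50:x+35]=1")
t=t.replace("(b<60)&((g<50) if k==\"red\" else (g>0.6*r));","(b<60)&((g<50) if k==\"red\" else (g>0.6*r)&(r>130))&w;")
open('h.py','w').write(t)
t=open('fit.py').read()
t=t.replace("    for k in B:\n        m,st,ce=blob(im,k)","    near=None\n    for k in B:\n        m,st,ce=blob(im,k,near);near=ce")
t=t.replace("def res(p,o=obs): return np.concatenate([cen(n,box(p,B[k]))-ce for n,k,ce in o])",
"""C=np.array([[-.05,.1,.064],[.05,.1,.064],[.05,-.1,.061],[-.05,-.1,.061]]);U=np.array([[112.6,83.2],[197.9,34.7],[284.7,231.6],[194.2,267.9]])
def res(p,o=obs):
    a=[cen(n,box(p,B[k]))-ce for n,k,ce in o]
    if o[-1][0]=="wrist": a.append((proj("wrist",box(p,C),s)-U).ravel())
    return np.concatenate(a)""")
open('fit.py','w').write(t)
E
python3 fit.py
```

```text
scene red [288 269  20  16 147] [297.1 275. ]
scene yel [275 259  24  13  71] [285.9 265. ]
side red [297 236  17   9  81] [305.3 240.2]
side yel [288 228  22   7  36] [298.3 231.2]
wrist red [206 215  39  38 924] [225.  234.3]
wrist yel [180 199  60  27 420] [207.6 210.6]
[0.5092 0.0592 0.3815] 21.86 [-0.1  1.5  0.6  4.4  0.4  1.2  1.   3.2  0.4  0.9  4.3 -1.2 -4.7 -0.7
  0.5 -4.5  0.1  1.3 -2.4  1.7]
[0.5092 0.0588 0.3806] 21.8 [ 0.4  1.3  4.3 -0.7 -4.7 -0.4  0.6 -4.   0.1  1.8 -2.5  2.1]
[0.5131 0.0692 0.351 ] 20.11 [-1.3 -1.  -0.1  1.8  0.4 -1.   1.4  1. ]
button [[ 0.53901269 -0.01508083  0.074     ]] tgt [[0.52598049 0.01740242 0.066     ]]
```

View pics/w1.png

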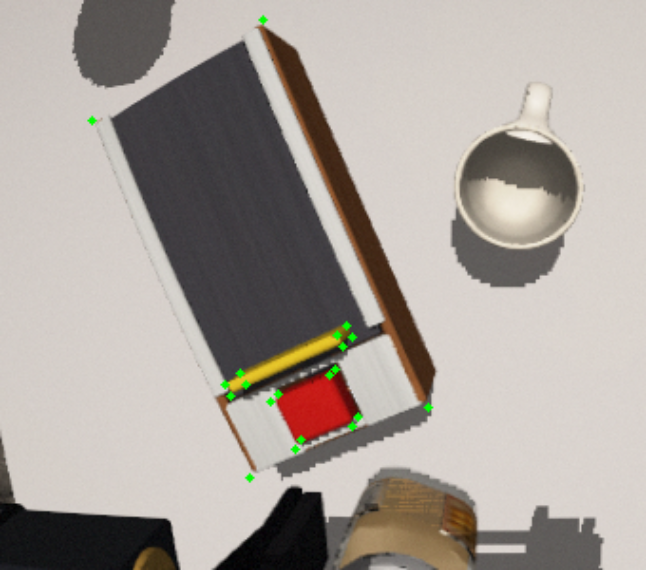

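>>> drive_tool --motion '[[[0, 0, 0], [0, 0, 0.149]], [[0, 0, 0], [0, 0, 0.149]], [[0, 0, 0], [0, 0, 0.149]], [[0, 0, 0], [0, 0, 0.149]], [[0, 0, 0], [0, 0, 0.149]]]' --gripper 0.63

```text
time_s: 0.65
position: [0.6246, 0.0001, 0.2221]
tcp_rot: [[0.682, 0.731, -0.001], [0.731, -0.682, 0.0], [-0.001, -0.001, -1.0]]
force: [-0.5, -0.4, -0.2]
opening: 0.664
grasp_force: 0.0
```

>>> drive_tool --motion '[[[0, 0, 0], [0, 0, 0.149]], [[0, 0, 0], [0, 0, 0.148]], [[0, 0, 0], [0, 0, 0.147]], [[-20, -8, 5], [0, 0, 0]], [[-25, -9, 5], [0, 0, 0]]]'

```text
time_s: 1.15
position: [0.5771, -0.001, 0.2121]
tcp_rot: [[0.928, 0.373, 0.001], [0.373, -0.928, -0.0], [0.001, 0.0, -1.0]]
force: [-0.4, 0.5, -0.2]
opening: 0.63
grasp_force: 0.0
```

>>> drive_tool --motion '[[[-30, -12, 6], [0, 0, 0]], [[-30, -12, 6], [0, 0, 0]], [[-25, -8, 5], [0, 0, 0]], [[-15, -4, 3], [0, 0, 0]], [[0, 0, 0], [0, 0, 0]]]'

```text
time_s: 1.65
position: [0.4676, -0.0043, 0.1919]
tcp_rot: [[0.928, 0.372, -0.004], [0.372, -0.928, 0.001], [-0.004, -0.002, -1.0]]
force: [0.9, 0.6, -0.0]
opening: 0.63
grasp_force: 0.0
```

>>> drive_tool --motion '[[[0, 0, 0], [0, 0, 0]], [[0, 0, 0], [0, 0, 0]], [[0, 0, 0], [0, 0, 0]]]'

```text
time_s: 1.95
position: [0.4721, -0.005, 0.1928]
tcp_rot: [[0.928, 0.373, 0.002], [0.373, -0.928, -0.0], [0.001, 0.001, -1.0]]
force: [-0.1, 0.7, -0.7]
opening: 0.629
grasp_force: 0.0
```

Run:
```python
from h import *
import pickle
s=read_state();im=capture("wrist");cv2.imwrite("pics/wrist2.png",im[:,:,::-1]);pickle.dump(s,open("s2.pkl","wb"))
print(s["time_s"],s["position"],s["tcp_rot"].round(4),s["opening"],s["force"])
p=np.array([.5092,.0592,.3815])
im=im[:,:,::-1].copy()
for P in(cuboid(.05,-.1,.1,.064,.064),cuboid(.016,-.093,-.067,.061,.074),cuboid(.03,-.056,-.05,.061,.083)):
    for q in proj("wrist",box(p,P),s): cv2.circle(im,tuple(int(v) for v in q.round()),1,(0,255,0),-1)
cv2.imwrite("pics/w3.png",cv2.resize(im,(800,600)))
```

```text
1.95 [ 0.47208031 -0.00500346  0.1927674 ] [[ 9.279e-01  3.728e-01  1.500e-03]
 [ 3.728e-01 -9.279e-01 -3.000e-04]
 [ 1.300e-03  9.000e-04 -1.000e+00]] 0.6289439861436884 [-0.10769572  0.70277935 -0.69558922]
```

View pics/w3.png

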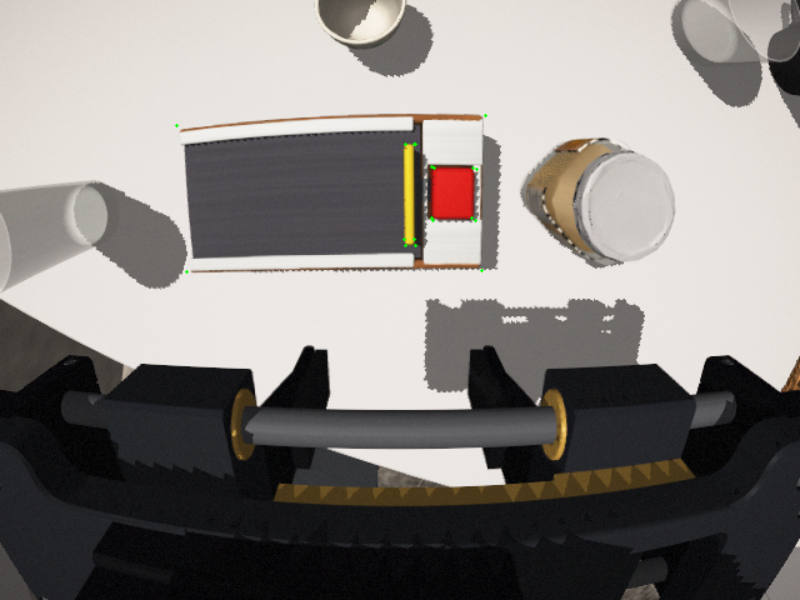

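The overlay almost coincides with the button (about 453,193 in the enlarged view), the rib and the rims. I'll refine from this nearer view and compute the approach.

Run:
```python
from h import *
import pickle
from scipy.optimize import least_squares
s=pickle.load(open("s2.pkl","rb"));im=cv2.imread("pics/wrist2.png")[:,:,::-1]
B={"red":cuboid(.016,-.093,-.067,.061,.074),"yel":cuboid(.03,-.056,-.05,.061,.083)}
obs=[];near=None
for k in B:
    r,g,b=[im[:,:,i].astype(int) for i in range(3)]
    m=(r>70)&(b<70)&((g<60) if k=="red" else g>0.6*r); m[:100]=0;m[215:]=0;m[:,:300]=0;m[:,400:]=0
    x,y,w,h=cv2.boundingRect(m.astype(np.uint8));print(k,x,y,w,h);obs.append((k,np.array([x-.5,y-.5,x+w-.5,y+h-.5])))
def res(p):
    o=[]
    for k,b in obs:
        q=proj("wrist",box(p,B[k]),s);o+=[q.min(0)-b[:2],q.max(0)-b[2:]]
    return np.concatenate(o)
r=least_squares(res,[.509,.059,.38],x_scale=[.1,.1,.3],diff_step=1e-4,loss="soft_l1");p=r.x
print(p,np.degrees(p[2]),res(p).round(1))
w=s["opening"]*87
for p in(p,np.array([.5092,.0592,.3815])):
    t=box(p,[0,-.08+.0075+w/2000,.066])[0]
    print("target",t,"shift tool mm",(s["tcp_rot"].T@(t-s["position"])*1000).round(1))
```

```text
red 305 104 75 111
yel 300 104 86 111
[ 0.54205094  0.05716778 -0.34902987] -19.997938372996472 [ 23.   54.1   1.5  -2.5  -1.1  26.5 -25.9 -18.5]
target [0.52661335 0.01474862 0.066     ] shift tool mm [ 57.8   1.9 126.8]
target [0.52600656 0.01730437 0.066     ] shift tool mm [ 58.2  -0.7 126.8]
```

>>> drive_tool --motion '[[[15, 0, 5], [0, 0, 0]], [[20, 0, 10], [0, 0, 0]], [[15, 0, 15], [0, 0, 0]], [[8, -1, 20], [0, 0, 0]], [[0, 0, 20], [0, 0, 0]]]'

```text
time_s: 2.5
position: [0.5272, 0.0184, 0.1216]
tcp_rot: [[0.928, 0.373, 0.003], [0.373, -0.928, -0.0], [0.003, 0.001, -1.0]]
force: [0.2, 0.3, -0.3]
opening: 0.635
grasp_force: 0.0
```

>>> drive_tool --motion '[[[0, 0, 15], [0, 0, 0]], [[0, 0, 10], [0, 0, 0]], [[0, 0, 6], [0, 0, 0]], [[0, 0, 0], [0, 0, 0]], [[0, 0, 0], [0, 0, 0]]]'

```text
time_s: 3.0
position: [0.5247, 0.0177, 0.0919]
tcp_rot: [[0.928, 0.373, 0.001], [0.373, -0.928, -0.0], [0.001, 0.0, -1.0]]
force: [-0.3, 0.6, 0.5]
opening: 0.631
grasp_force: 0.0
```

Run:
```python
from h import *
s=read_state();print(s["position"],s["force"],s["opening"])
a=capture("scene")[200:340,200:380];b=capture("side")[160:300,230:410]
cv2.imwrite("pics/c4.png",np.vstack([cv2.resize(x,None,fx=2.1*1.02,fy=2.1*1.02,interpolation=cv2.INTER_CUBIC) for x in(a,b)])[:,:,::-1])
p=np.array([.5092,.0592,.3815]);print((s["tcp_rot"].T@(box(p,[0,-.08+.0075+s["opening"]*.0435,.066])[0]-s["position"])*1000).round(1))
```

```text
[0.52471096 0.01770839 0.09186824] [-0.27064364  0.62811944  0.48106651] 0.6305330233136182
[ 1.   0.8 25.9]
```

View pics/c4.png

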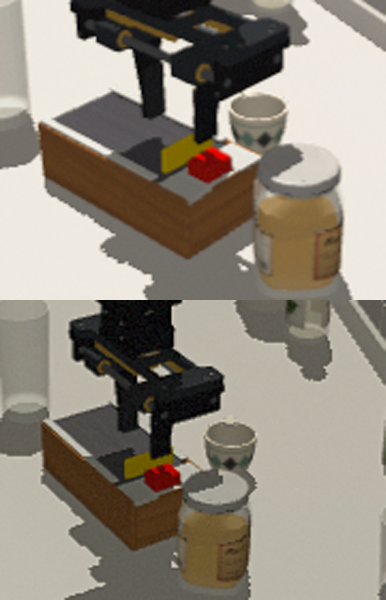

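Both fingers stand over the box, the near one above the button and the other beyond the rib. I'll check the near fingertip's pixel position (about 206,142 top, 160,457 bottom) against the projection.

Run:
```python
from h import *
p=np.array([.5092,.0592,.3815]);k=2.142
s=read_state()
for nm,P in(("btn",[[0,-.08,.074]]),("A tip exp",cuboid(.0095,-.0875,-.0725,.0919,.0919)),("B exp",cuboid(.0095,-.0725+.055,-.0575+.055,.0919,.0919))):
    print(nm,*[( (proj(n,box(p,P))-o)*k+[0,z]).round().astype(int).tolist() for n,o,z in(("scene",(200,200),0),("side",(230,160),300))],sep="\n ")
```

```text
btn
 [[208, 157]]
 [[162, 469]]
A tip exp
 [[206, 147], [206, 147], [193, 141], [193, 141], [221, 138], [221, 138], [209, 132], [209, 132]]
 [[158, 460], [158, 460], [151, 454], [151, 454], [174, 455], [174, 455], [166, 449], [166, 449]]
B exp
 [[150, 119], [150, 119], [138, 114], [138, 114], [165, 112], [165, 112], [154, 106], [154, 106]]
 [[124, 431], [124, 431], [117, 425], [117, 425], [139, 426], [139, 426], [132, 421], [132, 421]]
```

>>> drive_tool --motion '[[[1, 0.5, 5], [0, 0, 0]], [[0, 0, 7], [0, 0, 0]], [[0, 0, 6], [0, 0, 0]], [[0, 0, 5], [0, 0, 0]], [[0, 0, 3], [0, 0, 0]]]'

```text
time_s: 3.6
position: [0.5254, 0.0175, 0.0658]
tcp_rot: [[0.928, 0.373, 0.0], [0.373, -0.928, -0.0], [0.0, 0.0, -1.0]]
force: [-5.9, 2.3, 30.0]
opening: 0.631
grasp_force: 15.2
```

>>> drive_tool --motion '[[[0, 0, 0], [0, 0, 0]], [[0, 0, 0], [0, 0, 0]], [[0, 0, 0], [0, 0, 0]], [[0, 0, 0], [0, 0, 0]], [[0, 0, 0], [0, 0, 0]]]'

```text
time_s: 4.1
position: [0.5253, 0.0176, 0.0663]
tcp_rot: [[0.928, 0.373, 0.001], [0.373, -0.928, -0.0], [0.0, 0.0, -1.0]]
force: [-2.5, -0.3, 9.3]
opening: 0.63
grasp_force: 6.4
```

Run:
```python
from h import *
s=read_state();print(s["position"],s["force"],s["opening"],s["grasp_force"])
a=capture("scene")[200:340,180:380];b=capture("side")[160:300,210:410];w=capture("wrist")
cv2.imwrite("pics/c5.png",np.hstack([cv2.resize(x,(400,280),interpolation=cv2.INTER_CUBIC) for x in(a,b)])[:,:,::-1])
cv2.imwrite("pics/w5.png",w[:,:,::-1])
```

```text
[0.52532954 0.0176409  0.06627469] [-2.53468169 -0.34159744  9.31472842] 0.6300109561488685 6.435303152538836
```

View pics/c5.png

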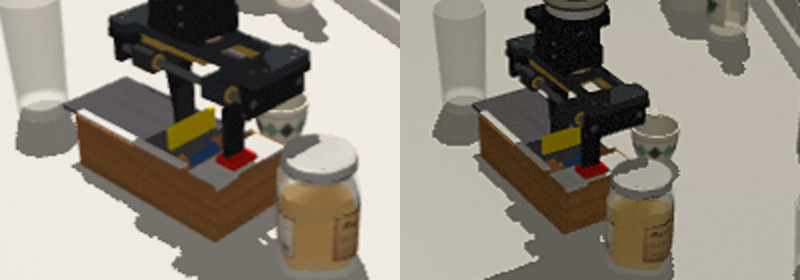

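View pics/w5.png

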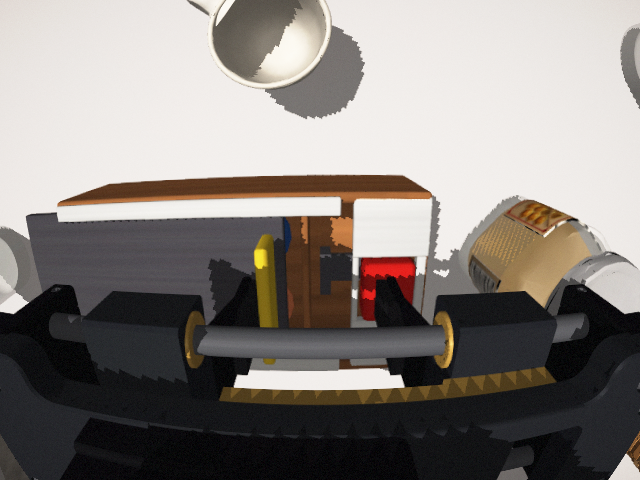

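The lid is open about 30 mm. The rib (wrist px 262,250) rests against the far finger, the button is fully down under the near one, and the glass, cup and jar look untouched. I'll check that it holds steady, then hand in.

>>> drive_tool --motion '[[[0, 0, 0.5], [0, 0, 0]], [[0, 0, 0], [0, 0, 0]], [[0, 0, 0], [0, 0, 0]], [[0, 0, 0], [0, 0, 0]], [[0, 0, 0], [0, 0, 0]]]'

```text
time_s: 4.75
position: [0.5254, 0.0176, 0.0662]
tcp_rot: [[0.928, 0.373, 0.001], [0.373, -0.928, -0.0], [0.001, 0.001, -1.0]]
force: [-2.4, 0.5, 12.7]
opening: 0.634
grasp_force: 7.4
```

```bash
python3 -c "
from rig import *
s=read_state();print(s['position'],s['force'],s['opening'],s['grasp_force'])
if s['force'][2]>6 and s['position'][2]<.068: print(hand_in())"
```

```text
[0.52537005 0.01762522 0.06623085] [-2.42425053  0.51361645 12.7105896 ] 0.6339590267714966 7.432974767871201
the job is handed in; nothing more can be done
None
```

I handed the job in with the button held fully down and the lid stopped by its rib about 30 mm open, well short of the glass; the glass, cup and jar were not touched, and the result of the judging was not shown.

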